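# Cover the reactor and hold the infrared probe over its port

## Robot

A 7-joint arm with a two-finger parallel gripper is mounted at the origin on the work surface. World frame = base frame: x ahead of the robot, y to its left, z up, the work surface at z = 0. Lengths are in m, angles in rad, forces in N, time in s.
With the tool pointing down it reaches from about 0.425 to 0.875 m from the base axis. Payload 4.7 kg.
Tool frame: the origin (TCP) lies on the centre line of the jaws, within the pads' length; the fingertips stand 8 mm ahead of it and the grasp point (between the pads) lies 11 mm behind it; z points along the fingers, y is the direction in which the jaws open and shut (so a half turn about z gives the same grasp; the last joint's range is limited). The gripper opens to 87 mm and grips with 3 to 60 N. Pads are 19 mm wide; open, the fingers measure 117 mm over their backs; the gripper's body (75 mm by 190 mm) begins 51 mm behind the grasp point.
Start: joints at [1.234, 0.321, -0.07, 1.45, 0.023, 1.371, -0.057], TCP at [0.223, -0.61, 0.231] pointing down, gripper open.
Joint ranges: [-2.86, 2.86], [-0.3, 2.09], [-1.38, 1.24], [0.06, 2.45], [-1.56, 4.7], [0.09, 2.05], [-2.69, 2.69]. Speed limits (rad/s): [2.57, 2.57, 3.14, 3.14, 3.14, 3.14, 3.14].

## Interface

Orientations are given as a rotation vector (axis times angle).
In Python, from bench import status, optics, order gives the robot as it stands.
- The arm moves only by the tool step_arm, never from a script. Its argument "rows" is a list of rows, each a list of 3 entries, a list of its own where there are three numbers: the turn, a rotation vector about the tool's x, y, z in degrees, then the shift along the tool's x, y, z in mm, then the finger opening in mm, from 0 to 87. A call has 1 to 12 rows; each row shifts and turns the pose as measured when the row begins, along the tool's axes as they then stand; what a row does not reach is not made up. A row lasts 1/12 s, in which the tool goes at most 41.7 mm and 7.16 degrees, less where a joint would pass 70% of its speed; a pose out of reach is approached as far as the arm can. A call is refused whole if a number of a shift passes 41.7 or a number of a turn 7.16, either way. A call with a gripper value outside its range is refused whole. The fingers move at their own pace and stop on an object; "grip_force" is the grip in N (left out, the last holds). Time passes only in rows, so rows that do not move let the fingers close. It gives the time, the measured TCP pose, the force and the opening at its end, in the units of the state.
- status.get_state(): the state, without advancing time (a new reading comes with each control period).
- optics.get_image(name): name is "side" or "top" or "wrist"; returns a dict with "frame" (420x560x3 uint8, red, green, blue), "range_z" (420x560 float32, m along the optical axis (not along the pixel's ray), 0 where there is no reading), "K" (3x3 intrinsics, pixels), "R" (3x3) and "t" (3): a world point X has camera coordinates R X + t. Camera axes: x right, y down, z forward; pixel columns grow to the right and rows downward; lengths in m; the calibration is good to about 2 mm. A picture is of the moment at which its call begins.
- order.close_job(): hands the job in, once; it reports no verdict.
The state is a dict: "time": time; "joint_positions": joint angles; "qd": joint speeds; "joint_torque": joint torques, N m; "position": TCP position; "tool_rot": TCP orientation; "ft_force": force on the tool from outside, world axes, zero at the start; "torque": the same for the moment, N m; "grip_width": opening from 0.0 (shut) to 1.0 (fully open).
Only numpy, scipy, OpenCV 4.12 (cv2) and the standard library are available. Lean on these libraries where they do the work, as an engineer would, in place of code of your own. Each camera call takes 0.05 s, during which the arm holds its last target.

## Task

First set the loose steel lid gently onto the reactor's glass vessel so that it sits seated and level, and let go of it. Then take the infrared probe out of its holder, carry it over the reactor's side frame without bumping the reactor or lid, and finish holding it still and upright with its tip about 15 mm straight above the opening of the lid's neck, touching nothing but the gripper. The program ends while still holding the probe there; leave the bottle and beaker where they are.

Things in the scene. Friction and masses are not known exactly. Their poses are not given: they have to be found in the camera images.
- reactor_rim (a point): Centre of the open mouth of the reactor's round glass vessel, at rim height, 100 mm above the bench. Vessel outside diameter 100 mm, inside 92 mm, with a steel band of 110 mm diameter just under the rim. Fixed; z is up.
- reactor: The fixed reactor; origin under the vessel's centre, at bench height; place and yaw vary. Blue base 200 x 240 (x by y) x 20 mm. At y = +105 and -105 mm an aluminium side frame runs along x: posts at x = +85 and -85 mm and a top bar 188 mm long, 18 mm wide, its top 160 mm above the bench. The +x and -x sides are open.
- lid_neck (a point): Middle of the neck (the grip) of the loose round steel lid, on its axis, 36 mm above its underside. z: lid axis, up. Lid 0.13 to 0.25 kg, lying right way up; from below: tapered spigot 82 mm diameter, 8 mm deep (goes into the vessel); flange 112 mm diameter, 6 mm thick (rests on the rim); hollow neck 28 mm outside, 20 mm bore, 44 mm tall. Seated, this point is 28 mm above the rim.
- lid_mouth (a point): Centre of the opening at the top of the lid's neck, 22 mm above point lid_neck; with the lid seated 50 mm above the vessel's rim, 150 mm above the bench. z is the lid's axis.
- probe_head (a point): Centre of the black round head (the grip) of the infrared probe: 34 mm diameter, 50 mm tall. Probe 0.1 to 0.19 kg. Below the head a steel snout 12 mm diameter, 50 mm long; above it a stub 12 mm diameter, 10 mm tall. Starts upright in the holder, the head's underside on the holder's top. z is the probe's axis, from tip to head.
- probe_tip (a point): Lower end of the probe's snout, on its axis, 75 mm below the centre of the head. z is the probe's axis.
- holder_top (a point): Middle of the top face of the fixed grey plastic holder block, 70 x 70 x 60 mm, 60 mm above the bench; a vertical hole of 16 mm diameter here takes the probe's snout. Holder and lid stand on opposite sides of the reactor (which is on which side varies).
- bottle_mid (a point): Bystander: half-way up a closed amber glass bottle, 52 mm diameter, 110 mm tall, beyond the reactor to one side.
- beaker_mid (a point): Bystander: half-way up an open glass beaker, 68 mm diameter, 85 mm tall, beyond the reactor to the other side.

How it is judged:
On the way, in this order (a step that is already met when the one before it is completed fails the run):
1. the lid sits seated and level on the vessel, let go (horizontal distance between lid_neck and reactor_rim below 0.008 m and z of lid_neck in the frame of reactor_rim between 0.025 and 0.031 m and angle between lid_neck's own z axis and vertical below 0.04 rad and contact force between the fingers and lid below 0.1 N), for 0.3 s.
2. then the probe is lifted out of its holder (z of probe_tip in the frame of holder_top above 0.02 m and contact force between the fingers and probe above 1 N and horizontal distance between lid_neck and reactor_rim below 0.008 m and z of lid_neck in the frame of reactor_rim between 0.025 and 0.031 m and angle between lid_neck's own z axis and vertical below 0.04 rad), for 0.1 s.
At the end, for the whole second after the job is handed in: Lid seated on the vessel (height within 3 mm, centred within 8 mm, tilt under 0.04 rad), let go; the gripper holds the probe still (under 20 mm/s), upright (0.1 rad), tip 5 to 28 mm above the lid's mouth and within 7 mm of its axis, touching neither lid nor reactor (all of step 1 and horizontal distance between probe_tip and lid_mouth below 0.007 m and z of probe_tip in the frame of lid_mouth between 0.005 and 0.028 m and angle between probe_tip's own z axis and vertical below 0.1 rad and linear speed of probe below 0.02 m/s and contact force between the fingers and probe above 1 N and contact force between probe and lid below 0.05 N and contact force between probe and reactor below 0.05 N); the arm keeps its last pose, push and grip.
It fails at once if the probe bumps the lid or the reactor (contact force between probe and lid above 0.5 N or contact force between probe and reactor above 0.5 N).
It fails at once if the robot or gripper bumps the reactor (contact force between any of the arm, the fingers and reactor above 3 N).
It fails at once if the lid is dropped from more than about 8 mm (contact force between the fingers and lid below 0.05 N and linear speed of lid above 0.4 m/s).
It fails at once if the lid is pressed hard on the reactor (contact force between lid and reactor above 40 N).
It fails at once if a bystander is disturbed (distance of any of bottle_mid, beaker_mid from where it was at the start of the episode above 0.03 m).
It also fails if it takes over 62 s, if anything falls off the work surface, if the arm or the gripper's body presses on something with over 40 N, if the wrist force passes 120 N, or if a joint passes its speed limit or range.

## Working session

There is one attempt and no reset: what is moved stays moved. The work goes in short steps, Python scripts to look and compute and a tool call to move; the robot and the scene stay as the last step left them, time stands still between calls to the robot, and variables do not carry over. Pictures are saved under pics/ and viewed, and the job is handed in when it is done.

Besides the shell and the picture viewer there is one more tool, called after ">>>" as name(argument=value, ...), one argument or row to a line, values as JSON. step_arm: Moves the arm, as the interface text tells. Its arguments: {"type":"object","properties":{"rows":{"type":"array"},"grip_force":{"type":"number"}},"required":["rows"]}

```bash
ls; mkdir -p pics
python3 - <<'E'
from bench import status, optics
import cv2,numpy as np
print(status.get_state())
for n in ["top","side"]:
    d=optics.get_image(n); cv2.imwrite(f"pics/{n}0.png",d["frame"][:,:,::-1]); np.savez(f"{n}0.npz",**d)
    print(n,d["K"],d["R"],d["t"])
E
```

```text
pics
{'time': 0.0, 'joint_positions': array([ 1.23411252,  0.32181707, -0.07007848,  1.45166308,  0.02259156,
        1.37077392, -0.05688609]), 'qd': array([-0.00214733,  0.00035924, -0.00048791, -0.00036052, -0.00059608,
        0.00083514, -0.00059849]), 'joint_torque': array([ 9.75880430e-04, -4.91290784e+01, -4.03595427e-01, -3.12524736e+01,
       -6.41063601e-02,  4.37052338e-02,  1.71541378e-04]), 'position': array([ 0.22313483, -0.60994076,  0.22947127]), 'tool_rot': array([-3.09158507e+00, -5.47926813e-01,  6.52647090e-04]), 'ft_force': array([0.19728261, 0.2490432 , 0.67198597]), 'torque': array([ 0.00133401, -0.04325197, -0.02308911]), 'grip_width': 1.0010999309348774}
top [[390.0313011    0.         280.74662418]
 [  0.         390.0313011  210.25643624]
 [  0.           0.           1.        ]] [[-0.01347502 -0.99990299 -0.00352723]
 [-0.99673149  0.01371312 -0.07961337]
 [ 0.07965402  0.00244291 -0.99681958]] [0.01088047 0.57491429 0.89920465]
side [[391.98655428   0.         279.25181601]
 [  0.         391.98655428 212.39427396]
 [  0.           0.           1.        ]] [[-0.94923692 -0.31446684  0.00773823]
 [-0.17638436  0.51173574 -0.84084189]
 [ 0.26045697 -0.79952307 -0.54122549]] [0.54337867 0.18133226 0.82936436]
```

View pics/top0.png

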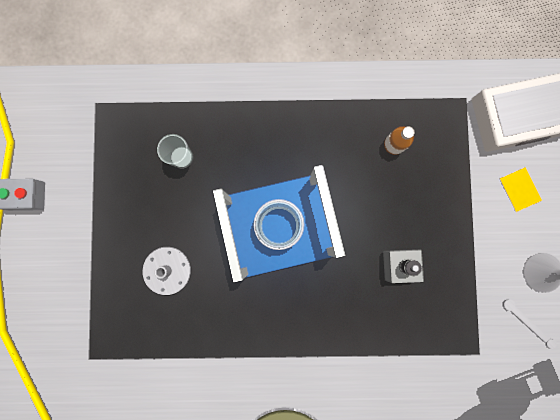

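View pics/side0.png

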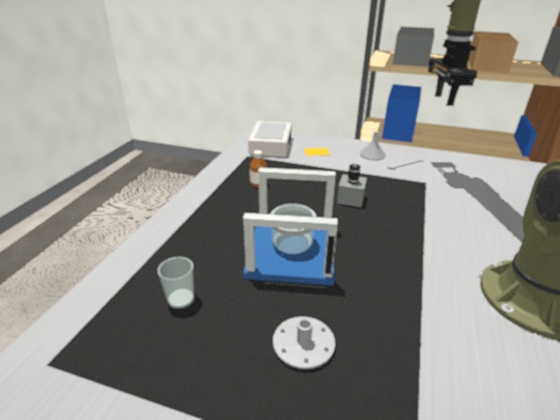

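The top view shows the lid at about (166,271) on the left, the reactor vessel at (278,224), the holder and probe at (405,267) on the right, the beaker at (174,150) and the bottle at (400,140). I'll enlarge crops to measure.

Run:
```python
import cv2,numpy as np
d=np.load("top0.npz"); f=d["frame"][:,:,::-1]
def crop(u0,v0,w,h,s,n): cv2.imwrite(n,cv2.resize(f[v0:v0+h,u0:u0+w],None,fx=s,fy=s,interpolation=cv2.INTER_CUBIC))
crop(135,240,65,60,8,"pics/c_lid.png"); crop(205,155,150,140,4,"pics/c_re.png"); crop(370,235,65,60,8,"pics/c_ho.png")
print(np.round(d["range_z"][262:282:3,150:186:4],3))
print(np.round(d["range_z"][257:275:2,398:426:3],3))
```

```text
[[0.921 0.923 0.922 0.922 0.92  0.921 0.924 0.922 0.921]
 [0.923 0.925 0.923 0.922 0.919 0.922 0.922 0.923 0.92 ]
 [0.923 0.919 0.877 0.878 0.889 0.917 0.921 0.922 0.918]
 [0.922 0.878 0.898 0.919 0.877 0.909 0.921 0.919 0.921]
 [0.921 0.877 0.891 0.916 0.882 0.92  0.92  0.92  0.919]
 [0.921 0.92  0.877 0.876 0.921 0.918 0.921 0.921 0.92 ]
 [0.916 0.918 0.92  0.919 0.921 0.917 0.918 0.917 0.921]]
[[0.875 0.877 0.876 0.875 0.874 0.875 0.876 0.876 0.934 0.937]
 [0.874 0.877 0.876 0.863 0.876 0.873 0.876 0.873 0.934 0.934]
 [0.872 0.872 0.852 0.836 0.828 0.825 0.828 0.873 0.932 0.932]
 [0.874 0.86  0.841 0.826 0.824 0.824 0.825 0.825 0.932 0.933]
 [0.873 0.855 0.835 0.824 0.823 0.823 0.826 0.825 0.934 0.934]
 [0.876 0.854 0.836 0.822 0.824 0.815 0.814 0.825 0.93  0.933]
 [0.873 0.859 0.834 0.824 0.822 0.814 0.812 0.822 0.931 0.929]
 [0.874 0.863 0.837 0.824 0.825 0.823 0.822 0.825 0.932 0.933]
 [0.874 0.87  0.853 0.826 0.824 0.822 0.822 0.821 0.872 0.932]]
```

View pics/c_lid.png

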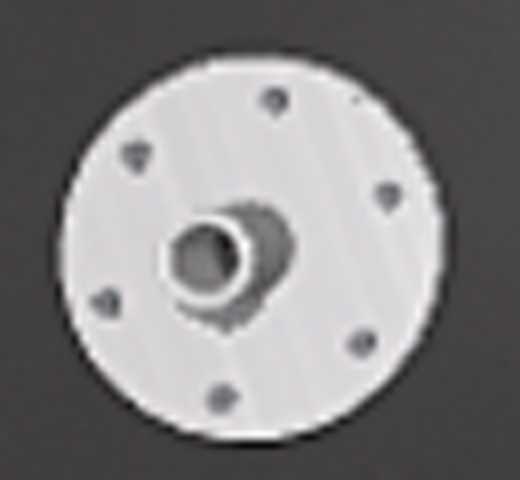

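View pics/c_re.png

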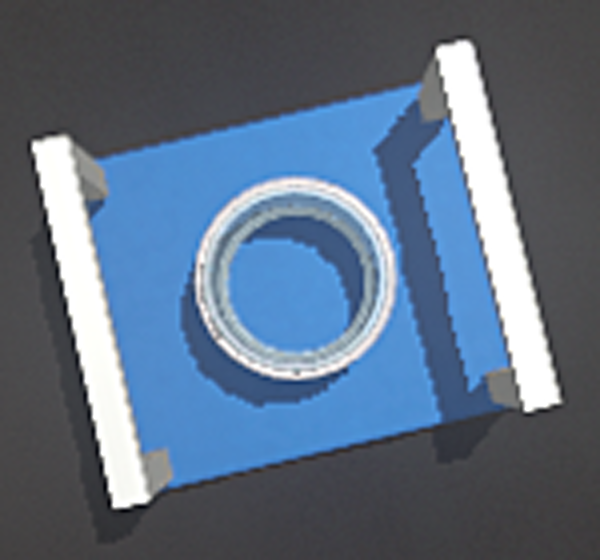

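View pics/c_ho.png

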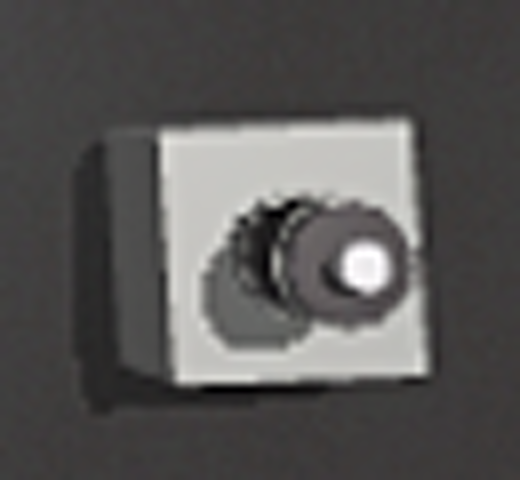

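The crops show the neck ring centred at (160.6,271.9), the flange at (165.9,270.6) and the vessel ring at (278.6,224.4). The bar tops and the probe head are clear too, so I'll back-project these points.

```bash
cat > h.py <<'E'
import numpy as np
def ray(d,u,v,z):
    K,R,t=d["K"],d["R"],d["t"]; c=-R.T@t; r=R.T@np.linalg.solve(K,[u,v,1.]); return c+r*(z-c[2])/r[2]
def proj(d,X):
    p=d["K"]@(d["R"]@np.asarray(X)+d["t"]); return p[:2]/p[2]
E
python3 - <<'E'
import numpy as np
from h import *
d=dict(np.load("top0.npz"))
def P(x,y,u0,v0,s,z): return ray(d,u0+(x+.5)/s-.5,v0+(y+.5)/s-.5,z)
L=lambda x,y,z:P(x,y,135,240,8,z)
V=lambda x,y,z:P(x,y,205,155,4,z)
H=lambda x,y,z:P(x,y,370,235,8,z)
print("neck",L(208,259,.058),"flange",L(251,248,.014), "flange dia",np.linalg.norm(L(58,248,.014)-L(444,248,.014)))
print("rim",V(296,279,.098),"dia",np.linalg.norm(V(195,279,.095)-V(397,279,.095)))
a=V(90.5,321,.16);b=V(498,225,.16);print("bars",a,b,(a+b)/2,np.linalg.norm(a-b),"yaw of y axis",np.degrees(np.arctan2(*(a-b)[1::-1])))
e=V(50,138,.16)-V(131,504,.16);e2=V(453,42,.16)-V(543,407,.16);print(e,e2,np.degrees(np.arctan2(e[1],e[0])),np.degrees(np.arctan2(e2[1],e2[0])))
print("head",H(345,264.5,.11),"stub",H(365,266,.12),"holder",H(293,251.5,.06))
hc=[H(*c,.06) for c in [(160,130),(410,118),(430,375),(173,383)]]
print(np.round(hc,4)); s=hc[0]-hc[1]; print(np.degrees(np.arctan2(s[1],s[0])))
# depth cluster for head top, mouth, rim
Z=d["range_z"];vv,uu=np.mgrid[:420,:560]
pc=np.linalg.inv(d["K"])@np.stack([uu.ravel(),vv.ravel(),np.ones(uu.size)])*Z.ravel()
W=(d["R"].T@(pc-d["t"][:,None])).T
def cl(c,r,z0,z1):
    m=(np.hypot(W[:,0]-c[0],W[:,1]-c[1])<r)&(W[:,2]>z0)&(W[:,2]<z1); q=W[m]; print(len(q),q.mean(0),q.min(0),q.max(0))
cl(L(208,259,.058),.03,.045,.075); cl(H(345,264.5,.11),.03,.10,.114); cl(V(296,279,.098),.06,.085,.11)
cl(L(251,248,.014),.07,.007,.022)
for q in (L(208,259,.058),V(296,279,.098),H(345,264.5,.11)): print("radius",np.hypot(q[0],q[1]))
E
```

```text
neck [0.43682634 0.27501044 0.058     ] flange [0.43665363 0.2759914  0.014     ] flange dia 0.11401657145148561
rim [0.53841311 0.00787378 0.098     ] dia 0.10972444003849306
bars [0.51607631 0.110507   0.16      ] [ 0.56147133 -0.09452958  0.16      ] [0.53877382 0.00798871 0.16      ] 0.21000169185254336 yaw of y axis 102.48388676439569
[0.18347854 0.04010651 0.        ] [0.18463636 0.04092359 0.        ] 12.330318414304642 12.49724661792559
head [ 0.44262165 -0.27429119  0.11      ] stub [ 0.44287293 -0.27618191  0.12      ] holder [ 0.44288211 -0.27641869  0.06      ]
[[ 0.4772 -0.2404  0.06  ]
 [ 0.4796 -0.3107  0.06  ]
 [ 0.4082 -0.3133  0.06  ]
 [ 0.4069 -0.2415  0.06  ]]
91.96664658432383
95 [0.43627685 0.27594622 0.05542688] [0.42284386 0.26268622 0.04600662] [0.45006096 0.29004566 0.06116493]
194 [ 0.4426296  -0.27359498  0.10927343] [ 0.42652891 -0.29264203  0.10004919] [ 0.45856784 -0.25834314  0.1138833 ]
618 [0.53895693 0.00880144 0.09639151] [ 0.48512318 -0.04523915  0.0851196 ] [0.5924542  0.06366973 0.10393176]
1614 [0.43644715 0.27523215 0.01421532] [0.38171167 0.22067984 0.00731459] [0.49199343 0.33116647 0.0211422 ]
radius 0.5161860052257664
radius 0.5384706769200507
radius 0.5207202540558953
```

```bash
cat >> h.py <<'E'
from scipy.spatial.transform import Rotation as Ro
def plan(s,target,yawy,n,gain=1.0):
    """rows to target TCP xyz with tool y at world yaw yawy (deg, mod 180), tool down"""
    R=Ro.from_rotvec(s["tool_rot"]); p=np.array(s["position"])
    best=None
    for k in (0,180):
        a=np.radians(yawy+k); y=np.array([np.cos(a),np.sin(a),0]); z=np.array([0,0,-1.]); G=Ro.from_matrix(np.stack([np.cross(y,z),y,z],1))
        rv=(R.inv()*G).as_rotvec()
        if best is None or np.linalg.norm(rv)<np.linalg.norm(best): best=rv
    print("p",np.round(p,4),"turn deg",np.round(np.degrees(best),2),"shift mm",np.round(R.inv().apply(np.array(target)-p)*1e3,1))
    st=Ro.from_rotvec(best/n); d=(np.array(target)-p)/n*gain
    for i in range(n):
        print([list(np.round(np.degrees(best/n),1)),list(np.round(R.inv().apply(d)*1e3,1))]); R=R*st
E
python3 - <<'E'
from h import *; from bench import status
s=status.get_state(); plan(s,[.47,-.2,.26],12.4,12)
E
```

```text
p [ 0.2232 -0.61    0.2296] turn deg [-8.00e-02 -6.00e-02 -8.23e+01] shift mm [ 372.7 -300.2  -29.9]
[[np.float64(-0.0), np.float64(-0.0), np.float64(-6.9)], [np.float64(31.1), np.float64(-25.0), np.float64(-2.5)]]
[[np.float64(-0.0), np.float64(-0.0), np.float64(-6.9)], [np.float64(33.8), np.float64(-21.1), np.float64(-2.5)]]
[[np.float64(-0.0), np.float64(-0.0), np.float64(-6.9)], [np.float64(36.1), np.float64(-16.9), np.float64(-2.5)]]
[[np.float64(-0.0), np.float64(-0.0), np.float64(-6.9)], [np.float64(37.9), np.float64(-12.5), np.float64(-2.5)]]
[[np.float64(-0.0), np.float64(-0.0), np.float64(-6.9)], [np.float64(39.1), np.float64(-7.9), np.float64(-2.5)]]
[[np.float64(-0.0), np.float64(-0.0), np.float64(-6.9)], [np.float64(39.8), np.float64(-3.2), np.float64(-2.5)]]
[[np.float64(-0.0), np.float64(-0.0), np.float64(-6.9)], [np.float64(39.8), np.float64(1.6), np.float64(-2.5)]]
[[np.float64(-0.0), np.float64(-0.0), np.float64(-6.9)], [np.float64(39.4), np.float64(6.3), np.float64(-2.5)]]
[[np.float64(-0.0), np.float64(-0.0), np.float64(-6.9)], [np.float64(38.3), np.float64(11.0), np.float64(-2.5)]]
[[np.float64(-0.0), np.float64(-0.0), np.float64(-6.9)], [np.float64(36.7), np.float64(15.5), np.float64(-2.5)]]
[[np.float64(-0.0), np.float64(-0.0), np.float64(-6.9)], [np.float64(34.6), np.float64(19.8), np.float64(-2.5)]]
[[np.float64(-0.0), np.float64(-0.0), np.float64(-6.9)], [np.float64(32.0), np.float64(23.8), np.float64(-2.5)]]
```

>>> step_arm(
  rows=[
    [[0, 0, -7], [31, -25, -4], 87],
    [[0, 0, -7], [34, -21, -4], 87],
    [[0, 0, -7], [36, -17, -4], 87],
    [[0, 0, -7], [38, -12, -4], 87],
    [[0, 0, -7], [38, -10, -4], 87],
    [[0, 0, -7], [38, -7, -4], 87],
  ],
)

```text
time: 0.6
position: [0.3325, -0.4021, 0.2468]
tool_rot: [-2.677, -1.624, 0.009]
ft_force: [0.3, 0.1, 1.3]
grip_width: 0.998
```

```bash
cat > p.py <<'E'
import sys
from h import *; from bench import status
a=[float(x) for x in sys.argv[1:]]
np.set_printoptions(suppress=True)
import builtins
s=status.get_state(); print("t",s["time"],"q",np.round(s["joint_positions"],2),"F",np.round(s["ft_force"],1),"g",round(s["grip_width"],3))
plan(s,a[:3],a[3],int(a[4]))
E
sed -i 's/print(\[list(np.round(np.degrees(best\/n),1)),list(\(.*\))\]);/print(np.round(np.degrees(best\/n),1),\1);/' h.py
python3 p.py .47 -.2 .26 12.4 8
```

```text
t 0.6 q [ 1.09  0.06 -0.28  1.73  0.02  1.37  0.33] F [0.3 0.1 1.3] g 0.998
p [ 0.3325 -0.4021  0.2468] turn deg [ -0.65  -0.27 -39.91] shift mm [242.7  28.5 -13.4]
[-0.1 -0.  -5. ] [30.3  3.6 -1.7]
[-0.1 -0.  -5. ] [29.9  6.2 -1.7]
[-0.1 -0.  -5. ] [29.3  8.8 -1.7]
[-0.1 -0.  -5. ] [28.4 11.3 -1.7]
[-0.1 -0.  -5. ] [27.3 13.7 -1.7]
[-0.1 -0.  -5. ] [26.  16.  -1.7]
[-0.1 -0.  -5. ] [24.5 18.2 -1.7]
[-0.1 -0.  -5. ] [22.8 20.3 -1.7]
```

>>> step_arm(
  rows=[
    [[0, 0, -5], [30, 4, -2], 87],
    [[0, 0, -5], [30, 6, -2], 87],
    [[0, 0, -5], [29, 9, -2], 87],
    [[0, 0, -5], [28, 11, -2], 87],
    [[0, 0, -5], [27, 14, -2], 87],
    [[0, 0, -5], [26, 16, -2], 87],
    [[0, 0, -5], [24, 18, -2], 87],
    [[0, 0, -5], [23, 20, -2], 87],
  ],
)

```text
time: 1.27
position: [0.4691, -0.184, 0.2618]
tool_rot: [-1.908, -2.478, 0.006]
ft_force: [1.4, -1.0, -0.1]
grip_width: 0.998
```

```bash
python3 p.py .47 .1 .25 12.4 8
```

```text
t 1.2667 q [ 0.84  0.03 -0.53  1.73  0.01  1.4   0.57] F [ 1.4 -1.  -0.1] g 0.998
p [ 0.4691 -0.184   0.2618] turn deg [-0.69 -0.52  2.41] shift mm [274.2  73.6  13.5]
[-0.1 -0.1  0.3] [34.3  9.2  1.7]
[-0.1 -0.1  0.3] [34.3  9.   1.7]
[-0.1 -0.1  0.3] [34.4  8.8  1.6]
[-0.1 -0.1  0.3] [34.4  8.7  1.6]
[-0.1 -0.1  0.3] [34.5  8.5  1.6]
[-0.1 -0.1  0.3] [34.5  8.3  1.6]
[-0.1 -0.1  0.3] [34.6  8.1  1.5]
[-0.1 -0.1  0.3] [34.6  7.9  1.5]
```

>>> step_arm(
  rows=[
    [[0, 0, 0.3], [34, 9, 0], 87],
    [[0, 0, 0.3], [34, 9, 0], 87],
    [[0, 0, 0.3], [34, 9, 0], 87],
    [[0, 0, 0.3], [34, 9, 0], 87],
    [[0, 0, 0.3], [34, 8, 0], 87],
    [[0, 0, 0.3], [34, 8, 0], 87],
    [[0, 0, 0.3], [34, 8, 0], 87],
    [[0, 0, 0.3], [34, 8, 0], 87],
  ],
)

```text
time: 1.93
position: [0.4688, 0.1086, 0.2614]
tool_rot: [-1.958, -2.438, 0.007]
ft_force: [1.5, -0.8, 0.2]
grip_width: 1.003
```

```bash
python3 p.py .4365 .2755 .16 12.4 6
```

```text
t 1.9333 q [ 0.58 -0.02 -0.83  1.77 -0.03  1.4  -0.03] F [ 1.5 -0.8  0.2] g 1.003
p [0.4688 0.1086 0.2614] turn deg [-0.75 -0.5   0.05] shift mm [169.    5.8 102.8]
[-0.1 -0.1  0. ] [28.2  1.  17.1]
[-0.1 -0.1  0. ] [28.2  0.9 17.1]
[-0.1 -0.1  0. ] [28.2  0.9 17.1]
[-0.1 -0.1  0. ] [28.2  0.8 17. ]
[-0.1 -0.1  0. ] [28.3  0.8 17. ]
[-0.1 -0.1  0. ] [28.3  0.8 16.9]
```

>>> step_arm(
  rows=[
    [[-0.1, -0.1, 0], [28, 1, 0], 87],
    [[-0.1, -0.1, 0], [28, 1, 0], 87],
    [[-0.1, -0.1, 0], [28, 1, 17], 87],
    [[-0.1, -0.1, 0], [28, 1, 20], 87],
    [[-0.1, -0.1, 0], [28, 1, 25], 87],
    [[-0.1, -0.1, 0], [28, 1, 25], 87],
    [[0, 0, 0], [0, 0, 0], 87],
    [[0, 0, 0], [0, 0, 0], 87],
  ],
)

```text
time: 2.6
position: [0.4318, 0.2912, 0.172]
tool_rot: [1.951, 2.462, 0.003]
ft_force: [1.2, -0.4, -0.4]
grip_width: 1.002
```

```bash
python3 p.py .4365 .2755 .029 12.4 6
python3 - <<'E'
from bench import optics
import cv2,numpy as np
d=optics.get_image("wrist"); cv2.imwrite("pics/w1.png",d["frame"][:,:,::-1]); np.savez("w1.npz",**d)
E
```

```text
t 2.6 q [ 0.29  0.19 -1.02  1.82  0.17  1.22 -0.55] F [ 1.2 -0.4 -0.4] g 1.002
p [0.4318 0.2912 0.172 ] turn deg [ 0.08 -0.04  0.8 ] shift mm [-16.5   0.8 143. ]
[ 0.  -0.   0.1] [-2.7  0.1 23.8]
[ 0.  -0.   0.1] [-2.7  0.1 23.8]
[ 0.  -0.   0.1] [-2.7  0.2 23.8]
[ 0.  -0.   0.1] [-2.7  0.2 23.8]
[ 0.  -0.   0.1] [-2.7  0.2 23.8]
[ 0.  -0.   0.1] [-2.7  0.2 23.8]
```

View pics/w1.png

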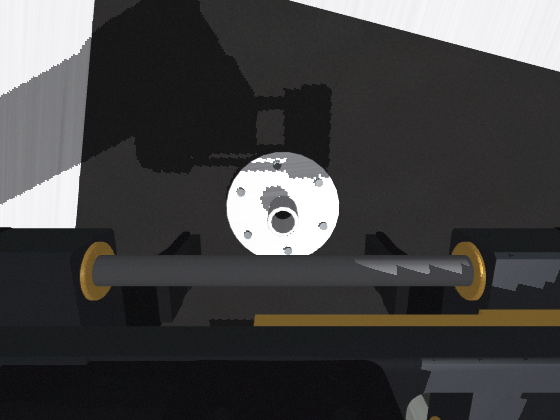

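The wrist view shows the lid centred between the jaws, with the neck mouth at about (283,217) and the jaws opening left to right. I'll cross-check the neck position from this camera.

Run:
```python
from h import *; import cv2
d=dict(np.load("w1.npz")); f=d["frame"][:,:,::-1]
cv2.imwrite("pics/w1c.png",cv2.resize(f[140:260,215:350],None,fx=5,fy=5,interpolation=cv2.INTER_CUBIC))
print(ray(d,283,217,.058),ray(d,283,206,.014), proj(d,[.4365,.2755,.058]))
```

```text
[0.43448115 0.28022733 0.058     ] [0.4349863  0.27877937 0.014     ] [284.02332543 222.65255102]
```

View pics/w1c.png

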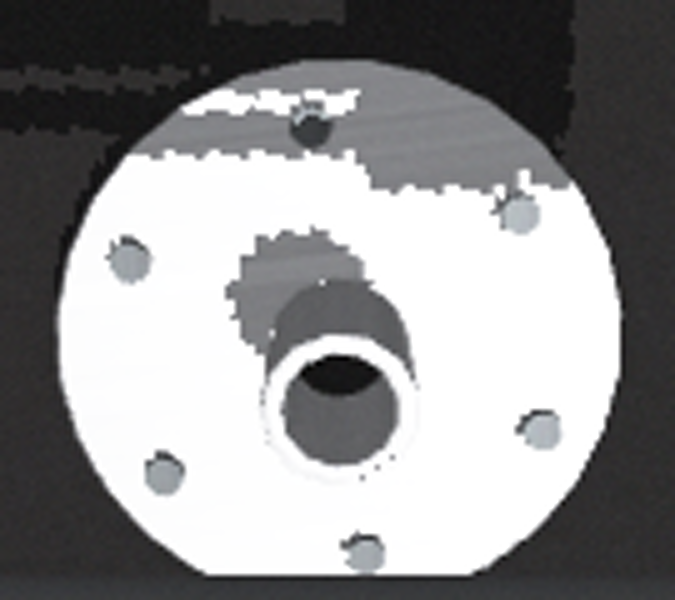

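Run:
```python
from h import *
d=dict(np.load("w1.npz")); print(ray(d,282.6,221.4,.058),ray(d,282.5,207.8,.014))
```

```text
[0.43504963 0.27631617 0.058     ] [0.43492632 0.27687586 0.014     ]
```

>>> step_arm(
  rows=[
    [[0, 0, 0.4], [-8, 0.4, 15], 87],
    [[0, 0, 0.4], [-8, 0.4, 25], 87],
    [[0, 0, 0], [0, 0, 30], 87],
    [[0, 0, 0], [0, 0, 25], 87],
    [[0, 0, 0], [0, 0, 18], 87],
    [[0, 0, 0], [0, 0, 12], 87],
    [[0, 0, 0], [0, 0, 0], 87],
  ],
)

```text
time: 3.23
position: [0.4455, 0.2675, 0.0479]
tool_rot: [1.981, 2.424, 0.011]
ft_force: [0.0, 0.7, -0.4]
grip_width: 0.998
```

```bash
python3 p.py .436 .276 .029 12.4 1
```

```text
t 3.2333 q [ 0.22  0.35 -0.93  1.95  0.35  0.99 -0.67] F [ 0.   0.7 -0.4] g 0.998
p [0.4455 0.2675 0.0479] turn deg [ 0.73  0.27 -0.92] shift mm [10.3 -7.9 18.8]
[ 0.7  0.3 -0.9] [10.3 -7.9 18.8]
```

>>> step_arm(
  rows=[
    [[0.7, 0.3, -0.9], [10, -8, 4], 87],
    [[0, 0, 0], [0, 0, 0], 87],
  ],
)

```text
time: 3.4
position: [0.4366, 0.275, 0.0449]
tool_rot: [1.972, 2.446, 0.002]
ft_force: [-0.9, 0.9, 0.0]
grip_width: 1.001
```

```bash
python3 p.py .436 .276 .029 12.4 1
```

```text
t 3.4 q [ 0.21  0.36 -0.94  1.96  0.34  0.99 -0.67] F [-0.9  0.9  0. ] g 1.001
p [0.4366 0.275  0.0449] turn deg [ 0.05 -0.04 -0.15] shift mm [ 1.1 -0.4 15.9]
[ 0.  -0.  -0.1] [ 1.1 -0.4 15.9]
```

>>> step_arm(
  rows=[
    [[0, 0, 0], [0.5, 0, 8], 87],
    [[0, 0, 0], [0.5, 0, 8], 87],
    [[0, 0, 0], [0, 0, 0], 87],
  ],
)

```text
time: 3.65
position: [0.4387, 0.2776, 0.0308]
tool_rot: [1.969, 2.443, 0.01]
ft_force: [-0.2, 0.3, 0.7]
grip_width: 0.998
```

```bash
python3 p.py .436 .276 .029 12.4 1
```

```text
t 3.65 q [ 0.19  0.38 -0.92  1.96  0.37  0.97 -0.69] F [-0.2  0.3  0.7] g 0.998
p [0.4387 0.2776 0.0308] turn deg [ 0.4  -0.07 -0.13] shift mm [-1.  -3.   1.7]
[ 0.4 -0.1 -0.1] [-1.  -3.   1.7]
```

>>> step_arm(
  rows=[
    [[0.4, -0.1, 0], [-1, -3, 1.5], 87],
    [[0, 0, 0], [0, 0, 0], 87],
  ],
)

```text
time: 3.82
position: [0.4359, 0.2763, 0.0293]
tool_rot: [1.971, 2.446, -0.001]
ft_force: [-0.7, 0.2, -0.4]
grip_width: 1.0
```

```bash
python3 p.py .436 .276 .029 12.4 1
```

```text
t 3.8167 q [ 0.19  0.38 -0.92  1.97  0.37  0.97 -0.69] F [-0.7  0.2 -0.4] g 1.0
p [0.4359 0.2763 0.0293] turn deg [-0.01  0.03 -0.1 ] shift mm [-0.3  0.1  0.3]
[-0.   0.  -0.1] [-0.3  0.1  0.3]
```

>>> step_arm(
  rows=[
    [[0, 0, 0], [0, 0, 0], 50],
    [[0, 0, 0], [0, 0, 0], 35],
    [[0, 0, 0], [0, 0, 0], 20],
    [[0, 0, 0], [0, 0, 0], 10],
    [[0, 0, 0], [0, 0, 0], 10],
    [[0, 0, 0], [0, 0, 0], 10],
    [[0, 0, 0], [0, 0, 0], 10],
    [[0, 0, 0], [0, 0, 0], 10],
  ],
  grip_force=30,
)

```text
time: 4.48
position: [0.4366, 0.2766, 0.0302]
tool_rot: [1.97, 2.445, 0.001]
ft_force: [-0.1, -0.7, 0.7]
grip_width: 0.478
```

```bash
python3 p.py .436 .276 .029 12.4 1
```

```text
t 4.4833 q [ 0.19  0.38 -0.92  1.96  0.37  0.97 -0.69] F [-0.1 -0.7  0.7] g 0.478
p [0.4366 0.2766 0.0302] turn deg [ 0.08  0.03 -0.11] shift mm [-0.4 -0.7  1.2]
[ 0.1  0.  -0.1] [-0.4 -0.7  1.2]
```

Still closing (28 mm would be 0.32).

>>> step_arm(
  rows=[
    [[0, 0, 0], [0, 0, 0.5], 10],
    [[0, 0, 0], [0, 0, 0], 10],
    [[0, 0, 0], [0, 0, 0], 10],
    [[0, 0, 0], [0, 0, 0], 10],
    [[0, 0, 0], [0, 0, 0], 10],
    [[0, 0, 0], [0, 0, 0], 10],
    [[0, 0, 0], [0, 0, 0], 10],
    [[0, 0, 0], [0, 0, 0], 10],
  ],
)

```text
time: 5.15
position: [0.4365, 0.2765, 0.0297]
tool_rot: [1.97, 2.445, 0.001]
ft_force: [-0.8, 0.1, -0.4]
grip_width: 0.31
```

```bash
python3 p.py .436 .276 .029 12.4 1
```

```text
t 5.15 q [ 0.19  0.38 -0.92  1.97  0.37  0.97 -0.69] F [-0.8  0.1 -0.4] g 0.31
p [0.4365 0.2765 0.0297] turn deg [ 0.06  0.03 -0.12] shift mm [-0.4 -0.6  0.7]
[ 0.1  0.  -0.1] [-0.4 -0.6  0.7]
```

>>> step_arm(
  rows=[
    [[0, 0, 0], [0, 0, -3], 10],
    [[0, 0, 0], [0, 0, -5], 10],
    [[0, 0, 0], [0, 0, -10], 10],
    [[0, 0, 0], [0, 0, -18], 10],
    [[0, 0, 0], [0, 0, -25], 10],
    [[0, 0, 0], [0, 0, -25], 10],
    [[0, 0, 0], [0, 0, -25], 10],
    [[0, 0, 0], [0, 0, -25], 10],
    [[0, 0, 0], [0, 0, -25], 10],
    [[0, 0, 0], [0, 0, -20], 10],
    [[0, 0, 0], [0, 0, -12], 10],
    [[0, 0, 0], [0, 0, 0], 10],
  ],
)

```text
time: 6.15
position: [0.4325, 0.2775, 0.2365]
tool_rot: [1.963, 2.452, -0.004]
ft_force: [1.0, 0.4, -1.8]
grip_width: 0.309
```

```bash
python3 p.py .5387 .008 .235 12.4 10
```

```text
t 6.15 q [ 0.36  0.11 -1.04  1.75  0.1   1.34 -0.47] F [ 1.   0.4 -1.8] g 0.309
p [0.4325 0.2775 0.2365] turn deg [-0.08  0.13  0.23] shift mm [-286.2   44.7    2.1]
[-0.  0.  0.] [-28.6   4.5   0.2]
[-0.  0.  0.] [-28.6   4.5   0.2]
[-0.  0.  0.] [-28.6   4.5   0.2]
[-0.  0.  0.] [-28.6   4.5   0.2]
[-0.  0.  0.] [-28.6   4.5   0.2]
[-0.  0.  0.] [-28.6   4.5   0.2]
[-0.  0.  0.] [-28.6   4.5   0.2]
[-0.  0.  0.] [-28.6   4.5   0.2]
[-0.  0.  0.] [-28.6   4.6   0.2]
[-0.  0.  0.] [-28.6   4.6   0.2]
```

>>> step_arm(
  rows=[
    [[0, 0, 0], [-10, 2, 0], 10],
    [[0, 0, 0], [-20, 3, 0], 10],
    [[0, 0, 0], [-30, 5, 0], 10],
    [[0, 0, 0], [-30, 5, 0], 10],
    [[0, 0, 0], [-30, 5, 0], 10],
    [[0, 0, 0], [-30, 5, 0], 10],
    [[0, 0, 0], [-30, 5, 0], 10],
    [[0, 0, 0], [-30, 5, 0], 10],
    [[0, 0, 0], [-30, 5, 0], 10],
    [[0, 0, 0], [-20, 3, 0], 10],
    [[0, 0, 0], [-10, 1, 0], 10],
    [[0, 0, 0], [0, 0, 0], 10],
  ],
)

```text
time: 7.15
position: [0.5333, 0.0175, 0.233]
tool_rot: [-1.945, -2.464, 0.009]
ft_force: [-0.2, -1.0, -1.4]
grip_width: 0.311
```

```bash
python3 p.py .5387 .008 .235 12.4 1
```

```text
t 7.15 q [ 0.67  0.14 -0.81  1.71  0.11  1.34  0.07] F [-0.2 -1.  -1.4] g 0.311
p [0.5333 0.0175 0.233 ] turn deg [-0.33  0.1   1.02] shift mm [-10.5   3.   -2. ]
[-0.3  0.1  1. ] [-10.5   3.   -2. ]
```

>>> step_arm(
  rows=[
    [[-0.3, 0.1, 0.5], [-5, 1.5, 0], 10],
    [[0, 0, 0.5], [-5.5, 1.5, 0], 10],
    [[0, 0, 0], [0, 0, 20], 10],
    [[0, 0, 0], [0, 0, 20], 10],
    [[0, 0, 0], [0, 0, 10], 10],
    [[0, 0, 0], [0, 0, 0], 10],
  ],
)

```text
time: 7.65
position: [0.538, 0.015, 0.1821]
tool_rot: [-1.96, -2.455, -0.004]
ft_force: [-0.0, 0.4, -1.5]
grip_width: 0.311
```

```bash
python3 p.py .5387 .008 .145 12.4 1;  python3 - <<'E'
from bench import optics
import cv2,numpy as np
for n in ("top","side"):
  d=optics.get_image(n); np.savez(n+"2.npz",**d); f=d["frame"][:,:,::-1]
  f=f[150:300,200:360] if n=="top" else f[150:290,220:360]
  cv2.imwrite(f"pics/{n}2.png",cv2.resize(f,None,fx=4,fy=4,interpolation=cv2.INTER_CUBIC))
E
```

```text
t 7.65 q [ 0.66  0.18 -0.81  1.77  0.14  1.24  0.04] F [-0.   0.4 -1.5] g 0.311
p [0.538  0.015  0.1821] turn deg [ 0.12 -0.1   0.4 ] shift mm [-7.1 -1.  37.1]
[ 0.1 -0.1  0.4] [-7.1 -1.  37.1]
```

View pics/top2.png

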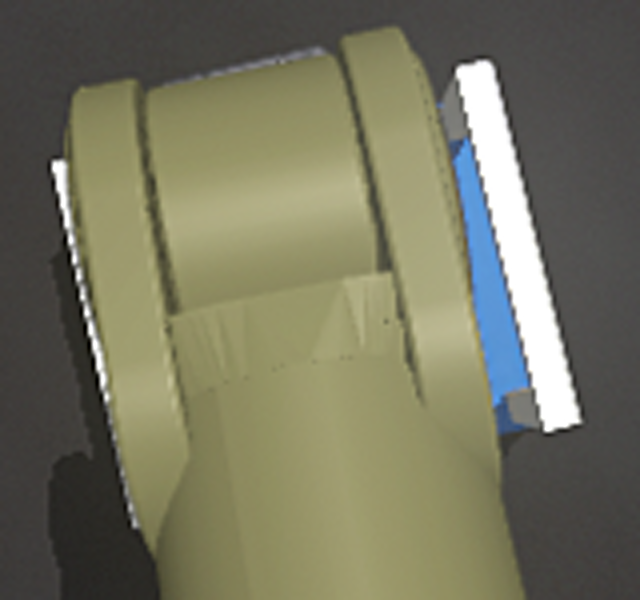

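View pics/side2.png

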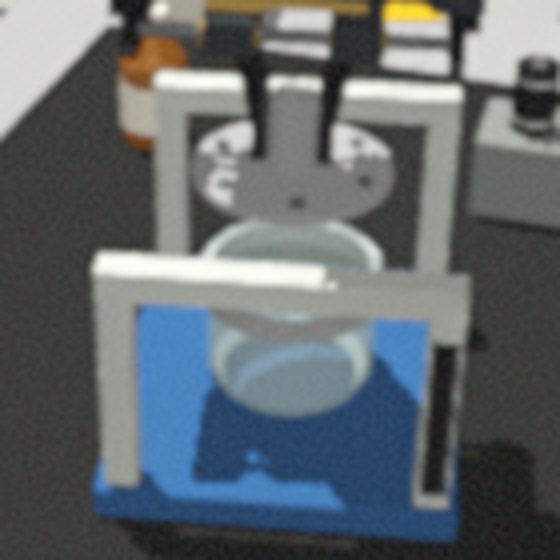

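Run:
```python
from h import *
d=dict(np.load("side2.npz"))
c=lambda X:(proj(d,X)-[220,150]+.5)*4-.5
print("flange pred",c([.538,.015,.1821-.0297+.014]),"rim pred",c([.5387,.008,.1]))
```

```text
flange pred [291.39622197 168.28612016] rim pred [290.7336816  261.98307862]
```

>>> step_arm(
  rows=[
    [[0, 0, 0.2], [-4, -0.5, 0], 10],
    [[0, 0, 0.2], [-3, -0.5, 0], 10],
    [[0, 0, 0], [0, 0, 10], 10],
    [[0, 0, 0], [0, 0, 10], 10],
    [[0, 0, 0], [0, 0, 6], 10],
    [[0, 0, 0], [0, 0, 0], 10],
    [[0, 0, 0], [0, 0, 0], 10],
  ],
)

```text
time: 8.33
position: [0.5423, 0.0078, 0.1593]
tool_rot: [1.964, 2.442, 0.012]
ft_force: [-0.1, 0.1, -1.1]
grip_width: 0.308
```

```bash
python3 p.py .5387 .008 .122 12.4 1;  python3 - <<'E'
from bench import optics
import cv2,numpy as np
for n in ("wrist","side"):
  d=optics.get_image(n); np.savez(n+"3.npz",**d); f=d["frame"][:,:,::-1]
  f=f if n=="wrist" else cv2.resize(f[150:290,220:360],None,fx=4,fy=4,interpolation=cv2.INTER_CUBIC)
  cv2.imwrite(f"pics/{n}3.png",f)
E
```

```text
t 8.3333 q [ 0.66  0.21 -0.8   1.8   0.16  1.19  0.03] F [-0.1  0.1 -1.1] g 0.308
p [0.5423 0.0078 0.1593] turn deg [ 0.6   0.07 -0.03] shift mm [ 1.  -3.9 37.2]
[ 0.6  0.1 -0. ] [ 1.  -3.9 37.2]
```

View pics/wrist3.png

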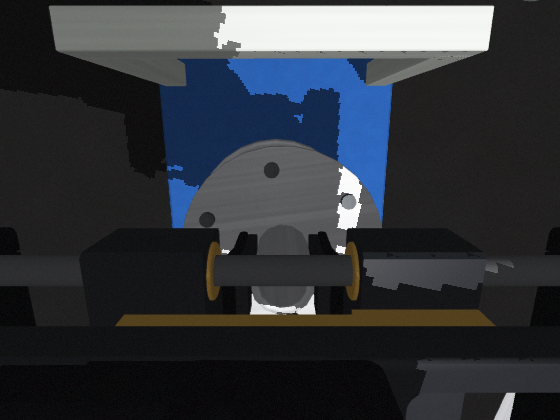

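View pics/side3.png

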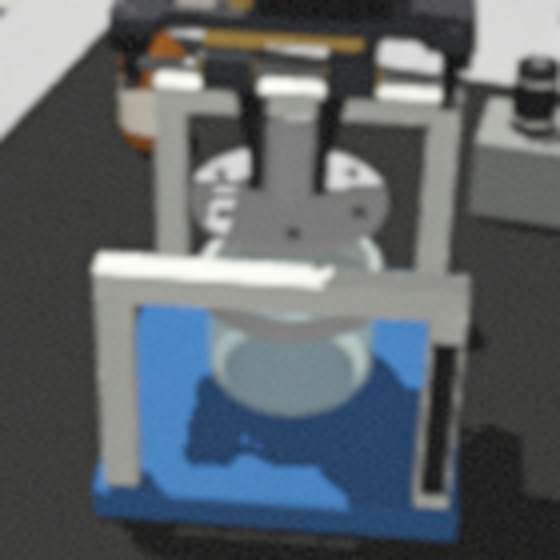

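The side view shows the lid just above the rim at about (290,195) in the crop, aligned with it. The wrist view shows the jaws parallel to the frame bar. I'll lower the lid in stages.

>>> step_arm(
  rows=[
    [[0.3, 0, 0], [0.5, -2, 5], 10],
    [[0.3, 0, 0], [0.5, -2, 5], 10],
    [[0, 0, 0], [0, 0, 5], 10],
    [[0, 0, 0], [0, 0, 0], 10],
  ],
)

```text
time: 8.77
position: [0.5385, 0.0081, 0.1438]
tool_rot: [1.968, 2.446, -0.001]
ft_force: [0.4, 0.5, -1.4]
grip_width: 0.309
```

```bash
python3 p.py .5387 .008 .122 12.4 1
```

```text
t 8.7667 q [ 0.65  0.22 -0.79  1.82  0.18  1.17  0.01] F [ 0.4  0.5 -1.4] g 0.309
p [0.5385 0.0081 0.1438] turn deg [ 0.03  0.11 -0.03] shift mm [-0.1  0.2 21.8]
[ 0.   0.1 -0. ] [-0.1  0.2 21.8]
```

>>> step_arm(
  rows=[
    [[0, 0, 0], [0, 0, 4], 10],
    [[0, 0, 0], [0, 0, 4], 10],
    [[0, 0, 0], [0, 0, 4], 10],
    [[0, 0, 0], [0, 0, 3], 10],
    [[0, 0, 0], [0, 0, 0], 10],
  ],
)

```text
time: 9.18
position: [0.5383, 0.0082, 0.1268]
tool_rot: [1.968, 2.447, -0.001]
ft_force: [0.3, 1.0, -1.8]
grip_width: 0.312
```

```bash
python3 p.py .5387 .008 .122 12.4 1
```

```text
t 9.1833 q [ 0.64  0.24 -0.79  1.84  0.19  1.14  0.  ] F [ 0.3  1.  -1.8] g 0.312
p [0.5383 0.0082 0.1268] turn deg [ 0.01  0.09 -0.02] shift mm [-0.3  0.3  4.8]
[ 0.   0.1 -0. ] [-0.3  0.3  4.8]
```

>>> step_arm(
  rows=[
    [[0, 0, 0], [0, 0, 2], 10],
    [[0, 0, 0], [0, 0, 1], 10],
    [[0, 0, 0], [0, 0, 0], 10],
  ],
)

```text
time: 9.43
position: [0.5384, 0.0082, 0.1234]
tool_rot: [1.968, 2.447, -0.001]
ft_force: [-0.1, -0.9, -1.0]
grip_width: 0.311
```

>>> step_arm(
  rows=[
    [[0, 0, 0], [0, 0, 1], 10],
    [[0, 0, 0], [0, 0, 0], 10],
  ],
)

```text
time: 9.6
position: [0.5385, 0.0082, 0.1225]
tool_rot: [1.968, 2.447, -0.001]
ft_force: [0.2, -0.2, -2.1]
grip_width: 0.309
```

>>> step_arm(
  rows=[
    [[0, 0, 0], [0, 0, 1], 10],
    [[0, 0, 0], [0, 0, 0], 10],
  ],
)

```text
time: 9.77
position: [0.5389, 0.0082, 0.1218]
tool_rot: [1.968, 2.446, -0.0]
ft_force: [0.3, -0.5, -1.7]
grip_width: 0.308
```

>>> step_arm(
  rows=[
    [[0, 0, 0], [0, 0, 1], 10],
    [[0, 0, 0], [0, 0, 0], 10],
  ],
)

```text
time: 9.93
position: [0.5392, 0.0082, 0.1219]
tool_rot: [1.967, 2.446, -0.001]
ft_force: [-0.3, -0.7, -1.6]
grip_width: 0.313
```

>>> step_arm(
  rows=[
    [[0, 0, 0], [0, 0, 1], 10],
    [[0, 0, 0], [0, 0, 1], 10],
    [[0, 0, 0], [0, 0, 0], 10],
  ],
)

```text
time: 10.18
position: [0.5396, 0.0082, 0.1219]
tool_rot: [1.967, 2.445, -0.001]
ft_force: [0.3, -1.4, -1.9]
grip_width: 0.31
```

```bash
python3 p.py .5387 .008 .122 12.4 1
```

```text
t 10.1833 q [ 0.64  0.25 -0.79  1.84  0.2   1.13 -0.01] F [ 0.3 -1.4 -1.9] g 0.31
p [0.5396 0.0082 0.1219] turn deg [ 0.11  0.22 -0.03] shift mm [-0.  -0.9 -0.1]
[ 0.1  0.2 -0. ] [-0.  -0.9 -0.1]
```

```bash
python3 - <<'E'
from bench import optics
import cv2,numpy as np
for n in ("side",):
  d=optics.get_image(n); np.savez(n+"4.npz",**d); f=d["frame"][:,:,::-1]
  cv2.imwrite(f"pics/{n}4.png",cv2.resize(f[160:250,240:340],None,fx=6,fy=6,interpolation=cv2.INTER_CUBIC))
E
```

```text
(no output)
```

View pics/side4.png

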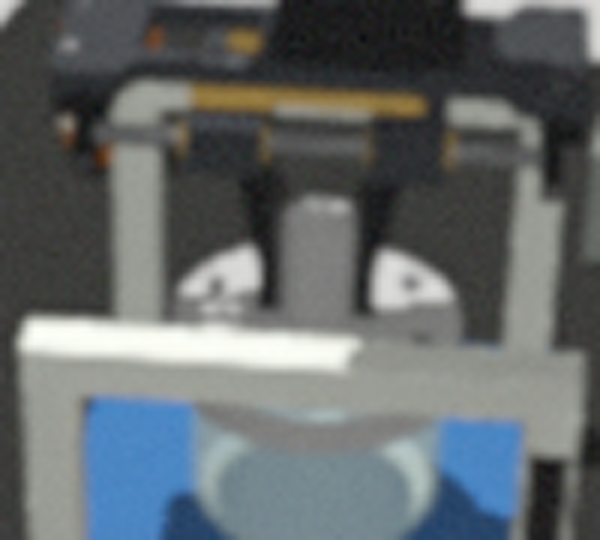

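>>> step_arm(
  rows=[
    [[0, 0, 0], [0, 0, 2], 10],
    [[0, 0, 0], [0, 0, 0], 10],
  ],
)

```text
time: 10.4
position: [0.54, 0.0083, 0.1221]
tool_rot: [1.966, 2.444, -0.002]
ft_force: [-0.8, -0.2, -1.1]
grip_width: 0.31
```

The spigot is visible inside the glass, and z has stopped at the expected seated height of 0.122. I'll release the lid.

>>> step_arm(
  rows=[
    [[0, 0, 0], [0, 0, 0], 30],
    [[0, 0, 0], [0, 0, 0], 33],
    [[0, 0, 0], [0, 0, 0], 38],
    [[0, 0, 0], [0, 0, 0], 45],
    [[0, 0, 0], [0, 0, 0], 55],
    [[0, 0, 0], [0, 0, 0], 60],
    [[0, 0, 0], [0, 0, 0], 60],
    [[0, 0, 0], [0, 0, 0], 60],
  ],
)

```text
time: 11.07
position: [0.5404, 0.0082, 0.121]
tool_rot: [1.966, 2.443, -0.0]
ft_force: [-0.2, -0.3, 0.3]
grip_width: 0.666
```

```bash
python3 p.py .5387 .008 .25 12.4 8
```

```text
t 11.0667 q [ 0.64  0.25 -0.79  1.84  0.2   1.13 -0.01] F [-0.2 -0.3  0.3] g 0.666
p [0.5404 0.0082 0.121 ] turn deg [ 0.18  0.26 -0.04] shift mm [  -0.4   -1.3 -129. ]
[ 0.  0. -0.] [ -0.1  -0.2 -16.1]
[ 0.  0. -0.] [ -0.   -0.2 -16.1]
[ 0.  0. -0.] [ -0.   -0.2 -16.1]
[ 0.  0. -0.] [ -0.   -0.2 -16.1]
[ 0.  0. -0.] [ -0.   -0.2 -16.1]
[ 0.  0. -0.] [ -0.   -0.2 -16.1]
[ 0.  0. -0.] [  0.   -0.2 -16.1]
[ 0.  0. -0.] [  0.   -0.2 -16.1]
```

>>> step_arm(
  rows=[
    [[0.1, 0.1, 0], [0, -1, -10], 60],
    [[0, 0.1, 0], [0, 0, -15], 60],
    [[0, 0, 0], [0, 0, -18], 65],
    [[0, 0, 0], [0, 0, -20], 70],
    [[0, 0, 0], [0, 0, -20], 80],
    [[0, 0, 0], [0, 0, -20], 87],
    [[0, 0, 0], [0, 0, -20], 87],
    [[0, 0, 0], [0, 0, -10], 87],
    [[0, 0, 0], [0, 0, 0], 87],
  ],
)

```text
time: 11.82
position: [0.5379, 0.0089, 0.2642]
tool_rot: [-1.967, -2.45, -0.001]
ft_force: [0.4, 0.1, 0.3]
grip_width: 0.988
```

```bash
python3 p.py .4427 -.275 .25 12.4 10;  python3 - <<'E'
from bench import optics
import cv2,numpy as np
for n in ("side","wrist"):
  d=optics.get_image(n); np.savez(n+"5.npz",**d); f=d["frame"][:,:,::-1]
  cv2.imwrite(f"pics/{n}5.png",cv2.resize(f[160:250,240:340],None,fx=6,fy=6,interpolation=cv2.INTER_CUBIC) if n=="side" else f)
E
```

```text
t 11.8167 q [ 0.68  0.13 -0.81  1.66  0.09  1.4   0.08] F [0.4 0.1 0.3] g 0.988
p [0.5379 0.0089 0.2642] turn deg [ 0.02 -0.02  0.08] shift mm [-256.6 -154.3   14. ]
[ 0. -0.  0.] [-25.7 -15.4   1.4]
[ 0. -0.  0.] [-25.7 -15.4   1.4]
[ 0. -0.  0.] [-25.7 -15.4   1.4]
[ 0. -0.  0.] [-25.7 -15.4   1.4]
[ 0. -0.  0.] [-25.7 -15.4   1.4]
[ 0. -0.  0.] [-25.7 -15.4   1.4]
[ 0. -0.  0.] [-25.7 -15.4   1.4]
[ 0. -0.  0.] [-25.7 -15.4   1.4]
[ 0. -0.  0.] [-25.7 -15.4   1.4]
[ 0. -0.  0.] [-25.7 -15.4   1.4]
```

View pics/side5.png

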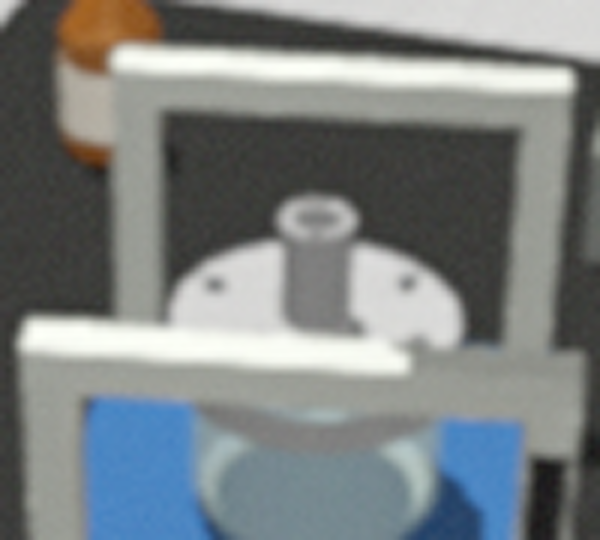

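View pics/wrist5.png

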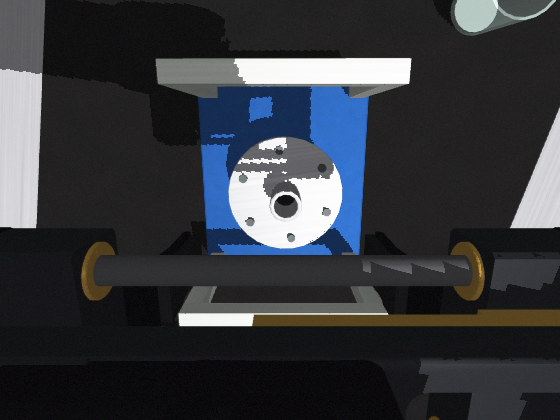

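The lid is seated level, with its neck mouth at about (286,206) in the wrist view. Next I'll go to the probe at full height.

>>> step_arm(
  rows=[
    [[0, 0, 0], [-26, -15, 0], 87],
    [[0, 0, 0], [-26, -15, 0], 87],
    [[0, 0, 0], [-26, -15, 0], 87],
    [[0, 0, 0], [-26, -15, 0], 87],
    [[0, 0, 0], [-26, -15, 0], 87],
    [[0, 0, 0], [-26, -15, 0], 87],
    [[0, 0, 0], [-26, -15, 0], 87],
    [[0, 0, 0], [-26, -15, 0], 87],
    [[0, 0, 0], [-24, -15, 0], 87],
    [[0, 0, 0], [-15, -10, 0], 87],
    [[0, 0, 0], [0, 0, 0], 87],
  ],
)

```text
time: 12.83
position: [0.4363, -0.2708, 0.2422]
tool_rot: [-1.937, -2.433, 0.008]
ft_force: [-0.1, -0.1, -0.3]
grip_width: 0.998
```

```bash
python3 p.py .4427 -.275 .2 12.4 1;  python3 - <<'E'
from bench import optics
import cv2,numpy as np
for n in ("top","wrist"):
  d=optics.get_image(n); np.savez(n+"6.npz",**d); f=d["frame"][:,:,::-1]
  cv2.imwrite(f"pics/{n}6.png",cv2.resize(f[180:280,220:340],None,fx=6,fy=6,interpolation=cv2.INTER_CUBIC) if n=="top" else f)
E
```

```text
t 12.8333 q [ 1.03  0.08 -0.55  1.73  0.04  1.38  0.7 ] F [-0.1 -0.1 -0.3] g 0.998
p [ 0.4363 -0.2708  0.2422] turn deg [-1.36 -1.23  0.55] shift mm [-6.4  6.2 42. ]
[-1.4 -1.2  0.5] [-6.4  6.2 42. ]
```

View pics/top6.png

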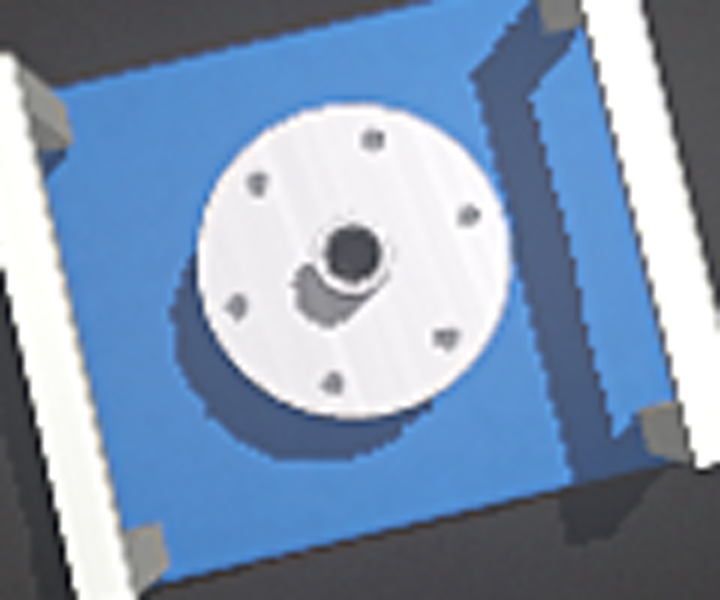

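View pics/wrist6.png

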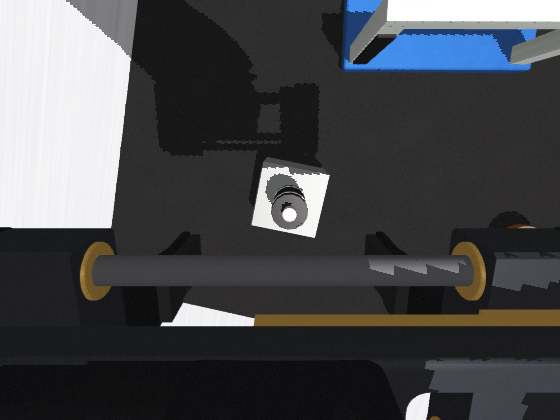

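Run:
```python
from h import *; import cv2
d=dict(np.load("top6.npz"))
P=lambda x,y,z: ray(d,220+(x+.5)/6-.5,180+(y+.5)/6-.5,z)
print("flange",P(355,260.5,.106),"bore",P(353,252,.15), "dia",np.linalg.norm(P(198,260,.106)-P(512,260,.106)))
w=dict(np.load("wrist6.npz"))
print("stub",ray(w,289,214,.12),"head",ray(w,289,209,.11))
cv2.imwrite("pics/w6c.png",cv2.resize(w["frame"][140:250,230:350,::-1],None,fx=6,fy=6,interpolation=cv2.INTER_CUBIC))
```

```text
flange [0.54101028 0.00750013 0.106     ] bore [0.54182461 0.0077874  0.15      ] dia 0.11226455539627742
stub [ 0.44112286 -0.27623396  0.12      ] head [ 0.44060553 -0.27419412  0.11      ]
```

View pics/w6c.png

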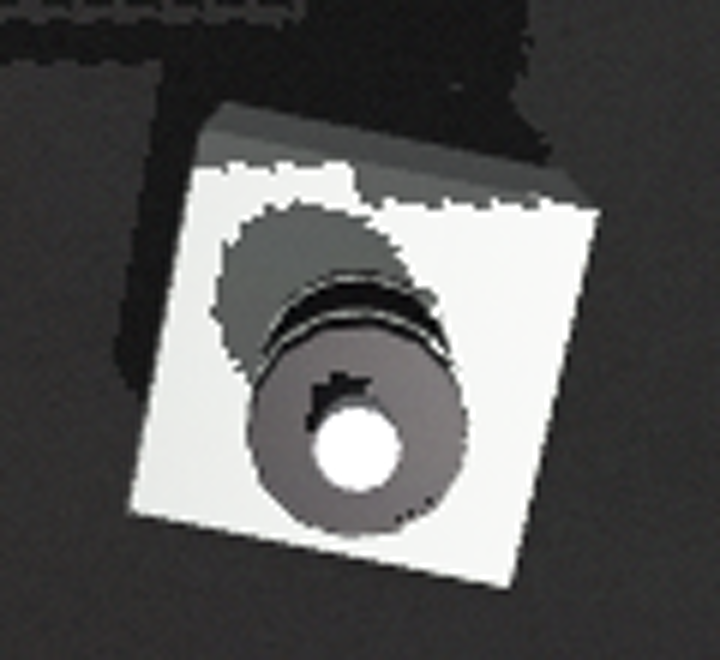

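```bash
python3 p.py .4418 -.2757 .16 12.4 3
```

```text
t 12.9333 q [ 1.03  0.08 -0.55  1.73  0.04  1.38  0.7 ] F [ 0.9  0.8 -0.5] g 1.0
p [ 0.4383 -0.2667  0.2426] turn deg [-1.27 -1.32  0.82] shift mm [-11.5   3.2  82.3]
[-0.4 -0.4  0.3] [-3.8  1.1 27.4]
[-0.4 -0.4  0.3] [-3.6  0.9 27.5]
[-0.4 -0.4  0.3] [-3.4  0.7 27.5]
```

>>> step_arm(
  rows=[
    [[-0.6, -0.6, 0.3], [-4, 1, 20], 87],
    [[-0.6, -0.6, 0.3], [-4, 1, 25], 87],
    [[0, 0, 0], [-3, 1, 20], 87],
    [[0, 0, 0], [0, 0, 8], 87],
    [[0, 0, 0], [0, 0, 0], 87],
    [[0, 0, 0], [0, 0, 0], 87],
  ],
)

```text
time: 13.43
position: [0.448, -0.2641, 0.1659]
tool_rot: [-1.943, -2.464, -0.009]
ft_force: [0.0, 0.9, 0.7]
grip_width: 1.0
```

```bash
python3 p.py .4418 -.2757 .137 12.4 1;python3 - <<'E'
from bench import optics
import cv2,numpy as np
d=optics.get_image("wrist"); np.savez("wrist7.npz",**d); cv2.imwrite("pics/w7.png",d["frame"][:,:,::-1])
E
```

```text
t 13.4333 q [ 1.01  0.13 -0.56  1.84  0.06  1.2   0.67] F [0.  0.9 0.7] g 1.0
p [ 0.448  -0.2641  0.1659] turn deg [ 0.12 -0.36  1.1 ] shift mm [-10.   -8.8  28.9]
[ 0.1 -0.4  1.1] [-10.   -8.8  28.9]
```

View pics/w7.png

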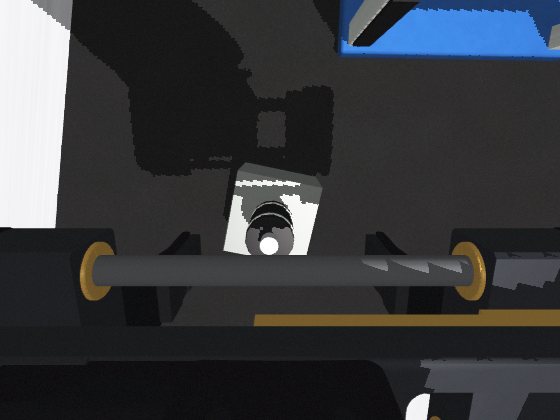

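Run:
```python
from h import *
w=dict(np.load("wrist7.npz"));print("stub",ray(w,268.5,245.5,.12))
from bench import status
s=status.get_state(); print(s["position"])
```

```text
stub [ 0.44115368 -0.27659776  0.12      ]
[ 0.44817833 -0.26397024  0.16623147]
```

>>> step_arm(
  rows=[
    [[0, -0.3, 0.5], [-5, -4, 5], 87],
    [[0, 0, 0.5], [-5, -4, 5], 87],
    [[0, 0, 0], [0, 0, 5], 87],
    [[0, 0, 0], [0, 0, 0], 87],
  ],
)

```text
time: 13.82
position: [0.4446, -0.2768, 0.1535]
tool_rot: [1.962, 2.444, 0.003]
ft_force: [-0.4, 0.2, -0.2]
grip_width: 0.995
```

```bash
python3 p.py .4418 -.2757 .077 12.4 1
```

```text
t 13.8167 q [ 1.02  0.14 -0.55  1.85  0.08  1.17  0.66] F [-0.4  0.2 -0.2] g 0.995
p [ 0.4446 -0.2768  0.1535] turn deg [0.36 0.26 0.1 ] shift mm [ 2.1 -3.  76.5]
[0.4 0.3 0.1] [ 2.1 -3.  76.5]
```

>>> step_arm(
  rows=[
    [[0.3, 0.3, 0], [1, -2, 8], 87],
    [[0, 0, 0], [0, -1, 8], 87],
    [[0, 0, 0], [0, 0, 8], 87],
    [[0, 0, 0], [0, 0, 8], 87],
    [[0, 0, 0], [0, 0, 8], 87],
    [[0, 0, 0], [0, 0, 5], 87],
    [[0, 0, 0], [0, 0, 0], 87],
  ],
)

```text
time: 14.4
position: [0.4406, -0.2768, 0.1033]
tool_rot: [-1.968, -2.448, -0.002]
ft_force: [-0.4, 0.4, -0.9]
grip_width: 0.998
```

```bash
python3 p.py .4418 -.276 .077 12.4 1
```

```text
t 14.4 q [ 1.01  0.19 -0.55  1.91  0.11  1.08  0.64] F [-0.4  0.4 -0.9] g 0.998
p [ 0.4406 -0.2768  0.1033] turn deg [ 0.02 -0.11  0.01] shift mm [ 0.5  1.3 26.3]
[ 0.  -0.1  0. ] [ 0.5  1.3 26.3]
```

>>> step_arm(
  rows=[
    [[0, 0, 0], [0.5, 1, 8], 87],
    [[0, 0, 0], [0, 0, 8], 87],
    [[0, 0, 0], [0, 0, 6], 87],
    [[0, 0, 0], [0, 0, 3], 87],
    [[0, 0, 0], [0, 0, 0], 87],
  ],
)

```text
time: 14.82
position: [0.4418, -0.2757, 0.0753]
tool_rot: [-1.967, -2.448, -0.003]
ft_force: [-0.7, 0.3, 0.7]
grip_width: 0.999
```

```bash
python3 p.py .4418 -.276 .077 12.4 1
```

```text
t 14.8167 q [ 1.    0.23 -0.54  1.93  0.13  1.02  0.62] F [-0.7  0.3  0.7] g 0.999
p [ 0.4418 -0.2757  0.0753] turn deg [ 0.02 -0.13  0.04] shift mm [-0.3 -0.1 -1.7]
[ 0.  -0.1  0. ] [-0.3 -0.1 -1.7]
```

>>> step_arm(
  rows=[
    [[0, 0, 0], [0, 0, 0], 60],
    [[0, 0, 0], [0, 0, 0], 45],
    [[0, 0, 0], [0, 0, 0], 30],
    [[0, 0, 0], [0, 0, 0], 20],
    [[0, 0, 0], [0, 0, 0], 15],
    [[0, 0, 0], [0, 0, 0], 15],
    [[0, 0, 0], [0, 0, 0], 15],
    [[0, 0, 0], [0, 0, 0], 15],
    [[0, 0, 0], [0, 0, 0], 15],
    [[0, 0, 0], [0, 0, 0], 15],
    [[0, 0, 0], [0, 0, 0], 15],
    [[0, 0, 0], [0, 0, 0], 15],
  ],
  grip_force=30,
)

```text
time: 15.82
position: [0.4427, -0.2764, 0.0768]
tool_rot: [1.967, 2.448, 0.002]
ft_force: [-0.0, -0.0, -0.4]
grip_width: 0.385
```

>>> step_arm(
  rows=[
    [[0, 0, 0], [0, 0, 0], 15],
    [[0, 0, 0], [0, 0, 0], 15],
  ],
)

```text
time: 15.98
position: [0.4427, -0.2764, 0.0768]
tool_rot: [1.967, 2.448, 0.002]
ft_force: [-0.5, -0.9, 0.3]
grip_width: 0.382
```

```bash
python3 p.py .4418 -.276 .077 12.4 1
```

```text
t 15.9833 q [ 1.    0.23 -0.54  1.93  0.13  1.02  0.62] F [-0.5 -0.9  0.3] g 0.382
p [ 0.4427 -0.2764  0.0768] turn deg [ 0.11 -0.    0.03] shift mm [ 0.6 -0.8 -0.2]
[ 0.1 -0.   0. ] [ 0.6 -0.8 -0.2]
```

>>> step_arm(
  rows=[
    [[0, 0, 0], [0, 0, -4], 15],
    [[0, 0, 0], [0, 0, -6], 15],
    [[0, 0, 0], [0, 0, -8], 15],
    [[0, 0, 0], [0, 0, -8], 15],
    [[0, 0, 0], [0, 0, 0], 15],
  ],
)

```text
time: 16.4
position: [0.4418, -0.2759, 0.1043]
tool_rot: [-1.967, -2.448, -0.002]
ft_force: [0.8, -0.4, -1.7]
grip_width: 0.385
```

```bash
python3 p.py .4427 -.2764 .14 12.4 1
```

```text
t 16.4 q [ 1.01  0.19 -0.55  1.9   0.11  1.08  0.64] F [ 0.8 -0.4 -1.7] g 0.385
p [ 0.4418 -0.2759  0.1043] turn deg [ 0.02 -0.11  0.05] shift mm [ -0.6   0.7 -35.7]
[ 0.  -0.1  0. ] [ -0.6   0.7 -35.7]
```

>>> step_arm(
  rows=[
    [[0, 0, 0], [0, 0.5, -8], 15],
    [[0, 0, 0], [0, 0, -8], 15],
    [[0, 0, 0], [0, 0, -8], 15],
    [[0, 0, 0], [0, 0, -12], 15],
    [[0, 0, 0], [0, 0, -18], 15],
    [[0, 0, 0], [0, 0, -25], 15],
    [[0, 0, 0], [0, 0, -25], 15],
    [[0, 0, 0], [0, 0, -25], 15],
    [[0, 0, 0], [0, 0, -25], 15],
    [[0, 0, 0], [0, 0, -15], 15],
    [[0, 0, 0], [0, 0, -6], 15],
    [[0, 0, 0], [0, 0, 0], 15],
  ],
)

```text
time: 17.4
position: [0.4417, -0.2744, 0.2949]
tool_rot: [1.964, 2.45, 0.002]
ft_force: [0.7, 0.6, -1.7]
grip_width: 0.383
```

```bash
python3 p.py .5408 .0078 .28 12.4 10;python3 - <<'E'
from bench import optics
import cv2,numpy as np
d=optics.get_image("side"); np.savez("side8.npz",**d); cv2.imwrite("pics/s8.png",cv2.resize(d["frame"][60:260,230:430,::-1],None,fx=3,fy=3,interpolation=cv2.INTER_CUBIC))
E
```

```text
t 17.4 q [ 1.04  0.04 -0.55  1.65  0.02  1.45  0.71] F [ 0.7  0.6 -1.7] g 0.383
p [ 0.4417 -0.2744  0.2949] turn deg [0.1  0.   0.16] shift mm [253.9 158.   15.2]
[0. 0. 0.] [25.4 15.8  1.5]
[0. 0. 0.] [25.4 15.8  1.5]
[0. 0. 0.] [25.4 15.8  1.5]
[0. 0. 0.] [25.4 15.8  1.5]
[0. 0. 0.] [25.4 15.8  1.5]
[0. 0. 0.] [25.4 15.8  1.5]
[0. 0. 0.] [25.4 15.8  1.5]
[0. 0. 0.] [25.4 15.8  1.5]
[0. 0. 0.] [25.4 15.7  1.5]
[0. 0. 0.] [25.4 15.7  1.5]
```

View pics/s8.png

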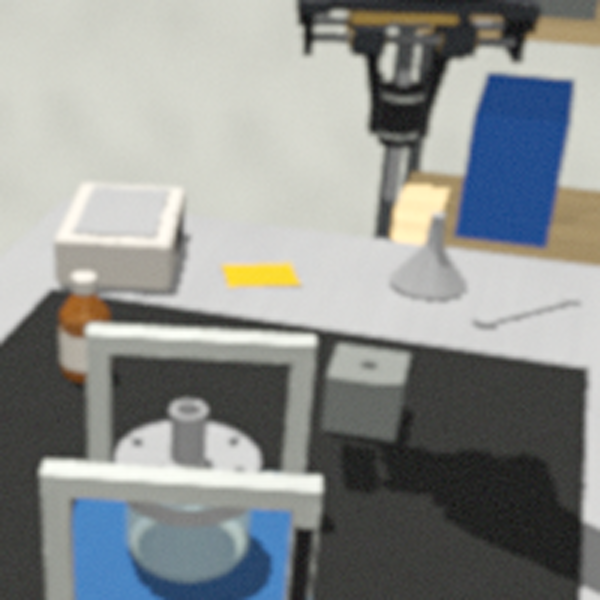

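The side view shows the probe out of the holder at about (400,160), hanging straight. I'll carry it across about 65 mm above the bar.

>>> step_arm(
  rows=[
    [[0, 0, 0], [10, 6, 0], 15],
    [[0, 0, 0], [20, 12, 0], 15],
    [[0, 0, 0], [28, 17, 0], 15],
    [[0, 0, 0], [28, 17, 0], 15],
    [[0, 0, 0], [28, 17, 0], 15],
    [[0, 0, 0], [28, 17, 0], 15],
    [[0, 0, 0], [28, 17, 0], 15],
    [[0, 0, 0], [28, 17, 0], 15],
    [[0, 0, 0], [20, 13, 0], 15],
    [[0, 0, 0], [12, 8, 0], 15],
    [[0, 0, 0], [5, 4, 0], 15],
    [[0, 0, 0], [0, 0, 0], 15],
  ],
)

```text
time: 18.45
position: [0.5258, 0.0096, 0.277]
tool_rot: [-1.945, -2.43, 0.008]
ft_force: [0.7, -0.7, -1.8]
grip_width: 0.385
```

```bash
python3 p.py .5408 .0078 .255 12.4 1
```

```text
t 18.45 q [ 0.71  0.11 -0.82  1.64  0.07  1.45  0.1 ] F [ 0.7 -0.7 -1.8] g 0.385
p [0.5258 0.0096 0.277 ] turn deg [-1.27 -1.13  0.27] shift mm [-5.5 14.7 21.5]
[-1.3 -1.1  0.3] [-5.5 14.7 21.5]
```

>>> step_arm(
  rows=[
    [[-0.6, -0.6, 0.1], [-2.5, 7, 4], 15],
    [[-0.6, -0.5, 0.1], [-2.5, 7, 4], 15],
    [[0, 0, 0], [0, 0, 0], 15],
    [[0, 0, 0], [0, 0, 0], 15],
  ],
)

```text
time: 18.78
position: [0.5401, 0.0044, 0.2652]
tool_rot: [-1.971, -2.445, 0.007]
ft_force: [-0.4, 0.1, -1.3]
grip_width: 0.383
```

```bash
python3 p.py .5408 .0078 .255 12.4 1
```

```text
t 18.7833 q [ 0.7   0.14 -0.82  1.65  0.1   1.41  0.08] F [-0.4  0.1 -1.3] g 0.383
p [0.5401 0.0044 0.2652] turn deg [-0.22  0.11 -0.16] shift mm [ 3.2  1.4 10.2]
[-0.2  0.1 -0.2] [ 3.2  1.4 10.2]
```

>>> step_arm(
  rows=[
    [[-0.1, 0.1, 0], [3, 1.5, 4], 15],
    [[0, 0, 0], [0, 0, 3], 15],
    [[0, 0, 0], [0, 0, 0], 15],
    [[0, 0, 0], [0, 0, 0], 15],
  ],
)

```text
time: 19.12
position: [0.5407, 0.0043, 0.257]
tool_rot: [-1.978, -2.439, 0.005]
ft_force: [0.6, -0.2, -1.3]
grip_width: 0.382
```

```bash
python3 p.py .5408 .0078 .232 12.4 1;python3 - <<'E'
from bench import optics
import cv2,numpy as np
d=optics.get_image("side"); np.savez("side9.npz",**d); cv2.imwrite("pics/s9.png",cv2.resize(d["frame"][130:230,240:340,::-1],None,fx=6,fy=6,interpolation=cv2.INTER_CUBIC))
E
```

```text
t 19.1167 q [ 0.7   0.14 -0.82  1.66  0.11  1.39  0.07] F [ 0.6 -0.2 -1.3] g 0.382
p [0.5407 0.0043 0.257 ] turn deg [-0.18  0.04 -0.5 ] shift mm [ 3.4  0.9 25. ]
[-0.2  0.  -0.5] [ 3.4  0.9 25. ]
```

View pics/s9.png

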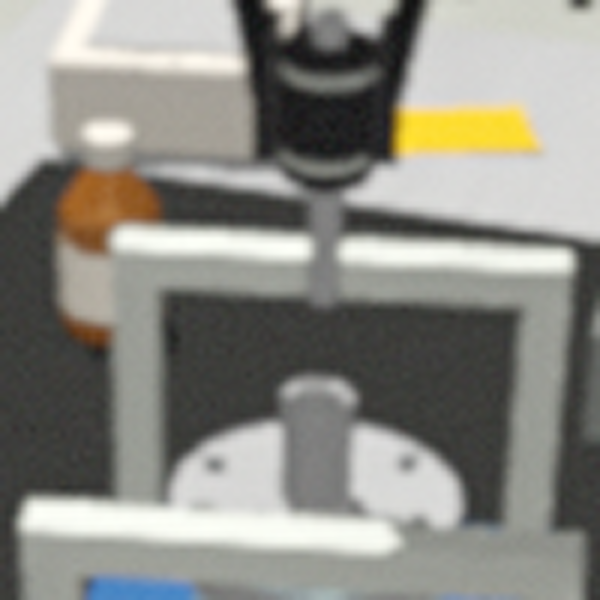

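The tip is at about (322,302), above the neck mouth at about (318,393). I'll check this against the predictions and lower.

Run:
```python
from h import *
d=dict(np.load("side9.npz"))
c=lambda X:(proj(d,X)-[240,130]+.5)*6-.5
print("tip pred",c([.5407,.0043,.257-.0668]),"mouth pred",c([.541,.0078,.15]),"tip per mm x,y,z",[(c(np.array([.54,0,.19])+.001*e)-c([.54,0,.19])) for e in np.eye(3)])
```

```text
tip pred [320.36174044 301.46619029] mouth pred [314.06656236 400.35831206] tip per mm x,y,z [array([-2.59997358, -0.41824011]), array([-0.77292408,  1.20478679]), array([ 0.07564314, -2.40670436])]
```

>>> step_arm(
  rows=[
    [[-0.2, 0, -0.3], [3.4, 1, 5], 15],
    [[0, 0, 0], [0, 0, 6], 15],
    [[0, 0, 0], [0, 0, 5], 15],
    [[0, 0, 0], [0, 0, 3], 15],
    [[0, 0, 0], [0, 0, 0], 15],
    [[0, 0, 0], [0, 0, 0], 15],
  ],
)

```text
time: 19.67
position: [0.5407, 0.0082, 0.236]
tool_rot: [1.971, 2.445, -0.001]
ft_force: [-0.1, 0.9, -1.0]
grip_width: 0.386
```

```bash
python3 p.py .5408 .0078 .232 12.4 1
```

```text
t 19.6667 q [ 0.69  0.15 -0.82  1.69  0.12  1.35  0.06] F [-0.1  0.9 -1. ] g 0.386
p [0.5407 0.0082 0.236 ] turn deg [ 0.03  0.07 -0.16] shift mm [-0.4  0.   4. ]
[ 0.   0.1 -0.2] [-0.4  0.   4. ]
```

>>> step_arm(
  rows=[
    [[0, 0, 0], [0, 0, 3], 15],
    [[0, 0, 0], [0, 0, 0], 15],
    [[0, 0, 0], [0, 0, 0], 15],
  ],
)

```text
time: 19.92
position: [0.5408, 0.0082, 0.2328]
tool_rot: [1.971, 2.445, -0.0]
ft_force: [-0.0, 1.5, -2.1]
grip_width: 0.385
```

```bash
python3 p.py .5408 .0078 .232 12.4 1;python3 - <<'E'
from bench import optics,status
from h import *
import cv2,numpy as np
d=optics.get_image("side"); np.savez("side10.npz",**d); cv2.imwrite("pics/s10.png",cv2.resize(d["frame"][155:225,255:325,::-1],None,fx=8,fy=8,interpolation=cv2.INTER_CUBIC))
w=optics.get_image("wrist"); np.savez("wrist10.npz",**w); cv2.imwrite("pics/w10.png",w["frame"][:,:,::-1])
p=status.get_state()["position"]
c=lambda X:(proj(d,X)-[255,155]+.5)*8-.5
print("tip pred",c(p-[0,0,.0668]),"mouth pred",c([.541,.0078,.15]))
E
```

```text
t 19.9167 q [ 0.69  0.15 -0.82  1.7   0.12  1.34  0.06] F [-0.   1.5 -2.1] g 0.385
p [0.5408 0.0082 0.2328] turn deg [ 0.04  0.06 -0.16] shift mm [-0.4 -0.1  0.8]
[ 0.   0.1 -0.2] [-0.4 -0.1  0.8]
tip pred [300.74135285 285.13110015] mouth pred [298.92208315 333.97774941]
```

View pics/s10.png

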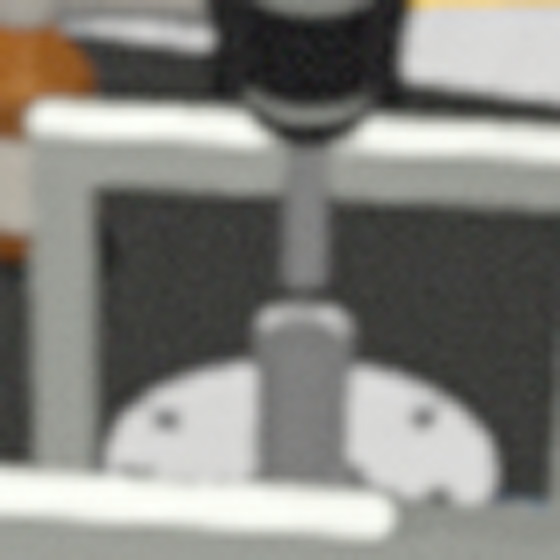

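View pics/w10.png

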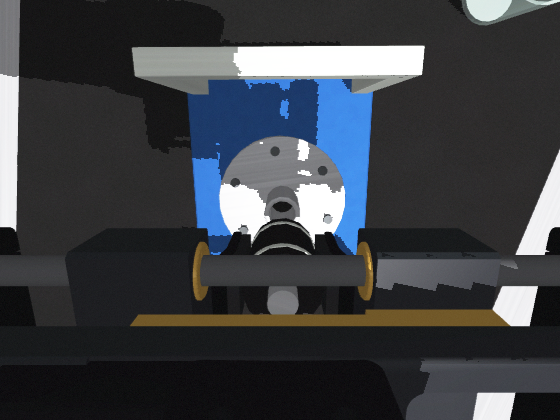

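The tip at (306,281) sits straight above the mouth centre at (305,331). That matches the prediction of about a 16 mm gap, nothing is touching, and the wrist view agrees. I'll settle and do a last check.

>>> step_arm(
  rows=[
    [[0, 0, 0], [0, 0, 0], 15],
    [[0, 0, 0], [0, 0, 0], 15],
    [[0, 0, 0], [0, 0, 0], 15],
    [[0, 0, 0], [0, 0, 0], 15],
    [[0, 0, 0], [0, 0, 0], 15],
    [[0, 0, 0], [0, 0, 0], 15],
  ],
)

```text
time: 20.52
position: [0.5412, 0.0081, 0.2334]
tool_rot: [1.971, 2.444, 0.0]
ft_force: [-0.6, -0.0, -2.0]
grip_width: 0.386
```

```bash
python3 p.py .5408 .0078 .232 12.4 1;python3 - <<'E'
from bench import status,order
import numpy as np
s=status.get_state(); print(np.abs(s["qd"]).max())
if np.abs(s["qd"]).max()<.02 and abs(s["position"][2]-.232)<.004 and np.hypot(s["position"][0]-.5408,s["position"][1]-.0078)<.003: print(order.close_job())
E
```

```text
t 20.5167 q [ 0.69  0.15 -0.82  1.7   0.12  1.34  0.06] F [-0.6 -0.  -2. ] g 0.386
p [0.5412 0.0081 0.2334] turn deg [ 0.09  0.09 -0.17] shift mm [-0.2 -0.4  1.4]
[ 0.1  0.1 -0.2] [-0.2 -0.4  1.4]
0.0033341072586422194
the job is handed in; nothing more can be done
None
```

I set the lid on the vessel and let go, then lifted the probe out, carried it over the frame, and handed the job in at about 20.5 s, still holding the probe. Handing in gives no verdict, so what follows rests on my own checks.

- **Lid:** the top view put its axis within about 3 mm of the vessel's axis (limit 8 mm), and the side view showed it sitting level. The wrist force never showed clear contact while I lowered it. I judged it seated because its height stopped changing at the expected value.
- **Probe:** by the arm's position, the tip was about 16 to 17 mm above the lid's mouth, within about 1 mm of its axis, and tilted about 0.1°. Joint speeds were at most 0.003 rad/s. I took the probe's position in the grip from the grasp height, without measuring it separately.
- **Disagreements:** camera estimates of the same points differed by up to about 2 mm. One rough reading of the mouth in the side view was about 3 mm off, but a closer look fit within about 1.5 mm.
- **Bottle and beaker:** the planned path stayed clear of both. I did not measure their positions again at the end.

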